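# Roll the guide roller up the inspection ramp to its stop

## Task

The brass guide roller lies on the landing at the foot of the inspection ramp: with the fingertips, push it slowly and gently up the incline until it rests squarely against the stop at the top, without ever letting it run back down, and finish the program while still holding it there with the fingers. Only push it: do not grip or lift it, and leave the can, bottle, vial and beaker beside the ramp where they stand.

Things in the scene. Friction and masses are not known exactly. Their poses are not given: they have to be found in the camera images.
- ramp: Fixed inspection ramp: dark base 260 x 110 mm, level aluminium landing, then aluminium deck with black rails and blue stop. Origin: centre of footprint at bench height; x level, pointing uphill from landing to stop, y across, z up. Landing top 24 mm above the bench, x -125 to -45 mm. Rails 9 mm above landing and deck, 92 mm apart inside, 106 outside; lip at low end 4 mm.
- deck: The ramp's inclined deck, fixed. Origin: on its top, middle of the toe line where landing meets incline; x points up the incline (8 degrees above level), y across, z square to the surface. The stop's black rubber face is at x = 145 mm, square to the deck; the stop stands 39 mm above the deck. With the roller against it, the roller's centre is at x = 120, z = 25 mm here.
- roller: Loose smooth brass cylinder, 50 mm in diameter, 80 mm long, about 0.5 kg, dark rings near its ends. Origin at its centre; its y is the cylinder axis (x and z turn as it rolls). Starts lying across the landing, centre 49 mm above the bench, axis nearly along the ramp's y. Polished (friction about 0.35): needs 1 to 2 N to push up, and rolls back down freely if not held.
- can: White plastic can with black cap, 43 mm across, 65 mm tall, standing loose beside the ramp, to be left alone. Origin: centre of its underside.
- vial: Glass vial with black cap, 24 mm across, 60 mm tall, standing loose beside the ramp, to be left alone. Origin: centre of its underside.
- oil: Pale small dropper bottle with black bulb, 28 mm across, 74 mm tall, standing loose beside the ramp, to be left alone. Origin: centre of its underside.
- beaker: Small clear beaker, 45 mm across, 57 mm tall, standing loose beside the ramp, to be left alone. Origin: centre of its underside.
- microscope (a point): Point on the bench under the middle of the large fixed compound microscope that stands left of the ramp: it fills about x 0.40 to 0.92, y 0.0 to 0.25 m and is over 0.5 m tall. An arm that starts on its other side must draw in and swing round in front of it (TCP about 0.3 m from the base axis).
There are look-alikes about, which are no part of the job. There is more than one size of the roller; the one meant has the size given above.

How it is judged (in metres and radians):
On the way:
1. the roller is partway up the incline, on the deck, pushed by the fingers (x of roller in the frame of deck between 0.04 and 0.11 m and z of roller in the frame of deck below 0.03 m and contact force between the fingers and roller above 0.1 N), for 0.02 s.
At the end, for the whole second after the job is handed in: The roller lies on the deck between the rails, at rest against the stop (centre within 4 mm of touching it, axis within 0.08 rad of square), and the fingers still hold it there with more than 0.25 N (x of roller in the frame of deck between 0.116 and 0.124 m and y of roller in the frame of deck between -0.012 and 0.012 m and z of roller in the frame of deck between 0.021 and 0.029 m and angle between the y axis of roller and the y axis of deck, either way round below 0.08 rad and linear speed of roller below 0.02 m/s and contact force between the fingers and roller above 0.25 N); the arm keeps its last pose, push and grip.
It fails at once if the roller is lifted (more than about 10 mm off the ramp) (z of roller in the frame of deck above 0.041 m).
It fails at once if the roller runs away or rolls back freely (faster than 0.25 m/s) (linear speed of roller above 0.25 m/s).
It fails at once if the roller is squeezed or rammed (over 35 N from the fingers) (contact force between the fingers and roller above 35 N).
It fails at once if a can, bottle, vial or beaker beside the ramp is knocked over or shifted (10 mm, 0.3 rad) (distance of any of can, vial, oil, beaker from where it was at the start of the episode above 0.01 m or angle between any of can, vial, oil, beaker's own z axis and vertical above 0.3 rad).
It also fails if it takes over 38 s, if anything falls off the work surface, if the arm or the gripper's body presses on something with over 40 N, if the wrist force passes 120 N, or if a joint passes its speed limit or range.

## Robot

A 6-joint arm with a two-finger parallel gripper is mounted at the origin on a cart in front of the work surface, level with it; the furniture and walls round the work are solid. World frame = base frame: x ahead of the robot, y to its left, z up, the work surface at z = 0. Lengths are in mm, angles in rad, forces in N, time in s.
With the tool pointing down it reaches from about 275 to 750 mm from the base axis. Payload 10.2 kg.
Tool frame: the origin (TCP) lies between the finger pads, 19 mm behind the fingertips; this is the grasp point; z points along the fingers, y is the line along which they close (so a half turn about z gives the same grasp; the last joint's range is limited). The gripper opens to 88 mm and grips with 3 to 60 N. Pads are 18 mm wide; open, the fingers measure 123 mm over their backs; the gripper's body (75 mm by 187 mm) begins 45 mm behind the grasp point.
Start: joints at [0.986, 0.313, 1.498, -0, 1.331, -0.223], TCP at [185.841, 491.014, 257.42] pointing down, gripper open.
Joint ranges: [-2.94, 2.94], [-0.97, 2.17], [0.19, 2.56], [-1.23, 4.37], [0.02, 3.11], [-2.88, 2.88]. Speed limits (rad/s): [2.39, 2.39, 3.01, 3.14, 3.14, 3.14].

## Interface

Orientations are given as a rotation vector (axis times angle).
In Python, from plant import r, eyes gives the robot as it stands. Calls block until the motion is done:
- r.move_pose(position, orientation): joint-space move of the TCP to a pose.
- r.move_linear(position, rate=150, attitude=None, stop_force=None): straight line of the TCP; attitude=None keeps the orientation; rate is the mean speed in mm/s. With stop_force (N) it stops when the force on the tool has changed by that much, and returns True; else False.
- r.movej(angles): joint-space move.
- r.gripper_to(opening, strength=None): finger opening in mm; strength is the grip in N (None keeps the last); returns when the fingers have stopped.
- r.hold(seconds).
- r.inverse_kinematics(position, orientation): joint angles nearest the present ones, or None.
- eyes.snapshot(name): name is "side" or "top"; returns a dict with "frame" (420x560x3 uint8, blue, green, red), "vertical_fov" (degrees; the focal length in pixels is half the picture's height over the tangent of half this angle, whatever the lens; pixels are square), "cx", "cy" (the principal point, pixels), "extrinsics" (4x4, takes a point from world to camera coordinates). Camera axes: x right, y down, z forward; pixel columns grow to the right and rows downward; lengths in mm; the calibration is good to about 2 mm. A picture is of the moment at which its call begins. There is no depth.
A pose or a line that the arm cannot do raises r.Unreachable and nothing moves.
- r.sign_off(): hands the job in; it is judged then, once.
Readings, each from a call of its own:
- r.read_time(): time.
- r.read_q(): joint angles.
- r.read_qd(): joint speeds.
- r.read_joint_efforts(): joint torques, N m.
- r.read_eef_pos(): TCP position.
- r.read_ee_rot(): TCP orientation.
- r.read_contact_force(): force on the tool from outside, world axes, zero at the start.
- r.read_moment(): the same for the moment, N m.
- r.read_gripper_width(): finger opening in mm.
- r.read_grip_force(): force on a finger pad.
Only numpy, scipy, OpenCV 4.12 (cv2) and the standard library are available. Lean on these libraries where they do the work, as an engineer would, in place of code of your own. Each camera call takes 0.05 s, during which the arm holds its last target. There are 200 camera calls.

## Working session

There is one attempt and no reset: what is moved stays moved. The work goes in short steps, each a Python script; the robot and the scene stay as the last script left them, time stands still between calls to the robot, and variables do not carry over. Pictures are saved under pics/ and viewed, at most 10 in all, crops included, and the job is handed in when it is done.

```bash
ls; mkdir -p pics; python3 - <<'E'
from plant import r, eyes
import cv2,numpy as np,pickle
for n in("side","top"):
    s=eyes.snapshot(n); pickle.dump(s,open(f"pics/{n}.pkl","wb")); cv2.imwrite(f"pics/{n}0.png",cv2.resize(s["frame"],(800,600),interpolation=cv2.INTER_CUBIC)); print(n,s["vertical_fov"],s["cx"],s["cy"],np.round(s["extrinsics"],3).tolist())
print(r.read_time(),r.read_ee_rot())
E
```

```text
pics
side 45.98926243687251 280.3371194985662 208.7529254781558 [[0.148, -0.989, 0.005, -213.554], [-0.741, -0.114, -0.662, 456.262], [0.655, 0.094, -0.75, 708.176], [0.0, 0.0, 0.0, 1.0]]
top 46.59740154672393 286.7428153570106 208.03667771036527 [[0.012, -0.999, 0.03, -166.987], [-0.999, -0.013, -0.044, 540.576], [0.045, -0.03, -0.999, 1086.963], [0.0, 0.0, 0.0, 1.0]]
0.1 [-5.65107950e-01 -3.08994571e+00  1.54736976e-03]
```

View pics/side0.png

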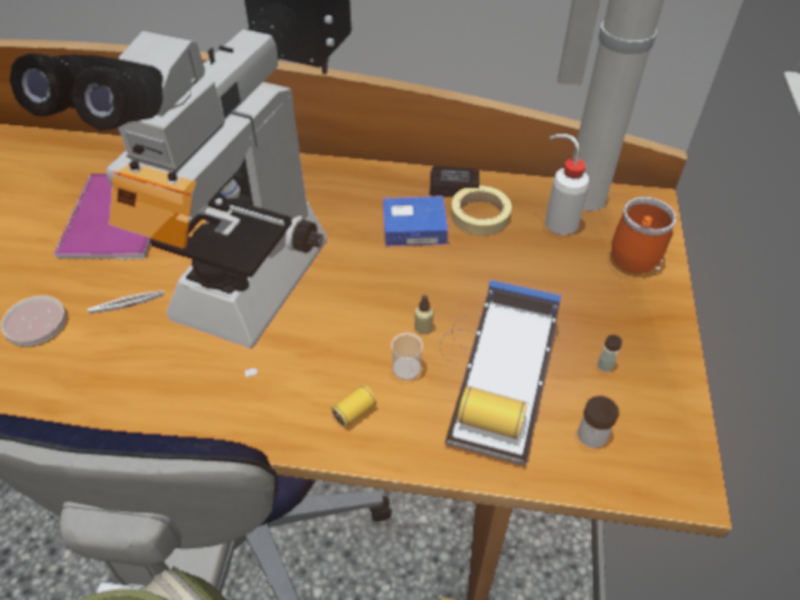

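View pics/top0.png

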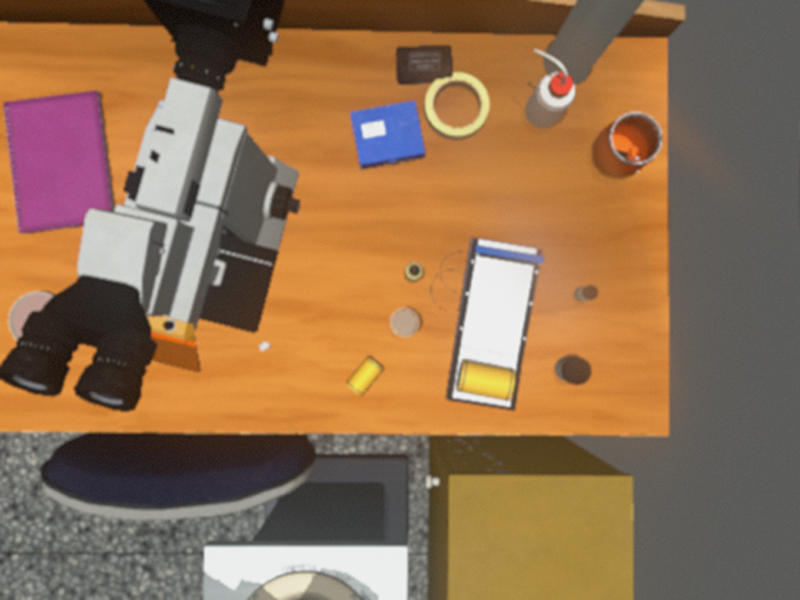

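The side view shows the ramp with the 50 mm roller at about (492,412) and a smaller look-alike at (354,405). In the top view the ramp runs from about (482,400) up to (510,245), with the roller at (487,380). The arm is out of view to the left. I'll enlarge both for corner positions.

```bash
python3 - <<'E'
import cv2,pickle
for n,(x,y,w,h) in dict(top=(270,155,160,140),side=(270,190,190,140)).items():
    f=pickle.load(open(f"pics/{n}.pkl","rb"))["frame"][y:y+h,x:x+w]
    k=4 if n=="top" else 4
    cv2.imwrite(f"pics/{n}1.png",cv2.resize(f,None,fx=k,fy=k,interpolation=cv2.INTER_CUBIC))
E
```

```text
(no output)
```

View pics/top1.png

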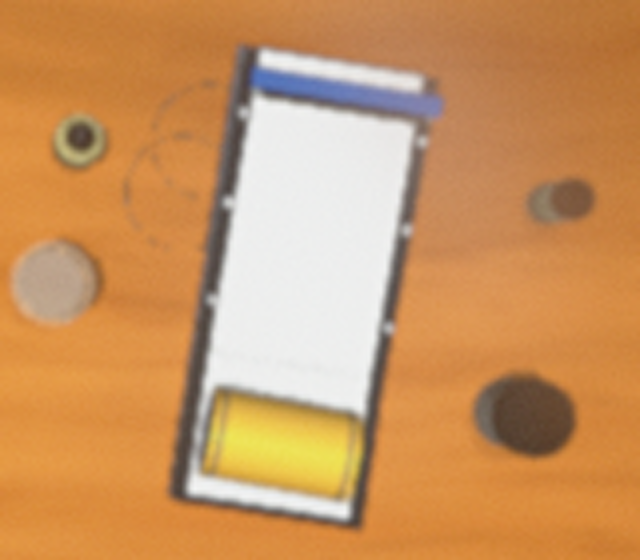

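View pics/side1.png

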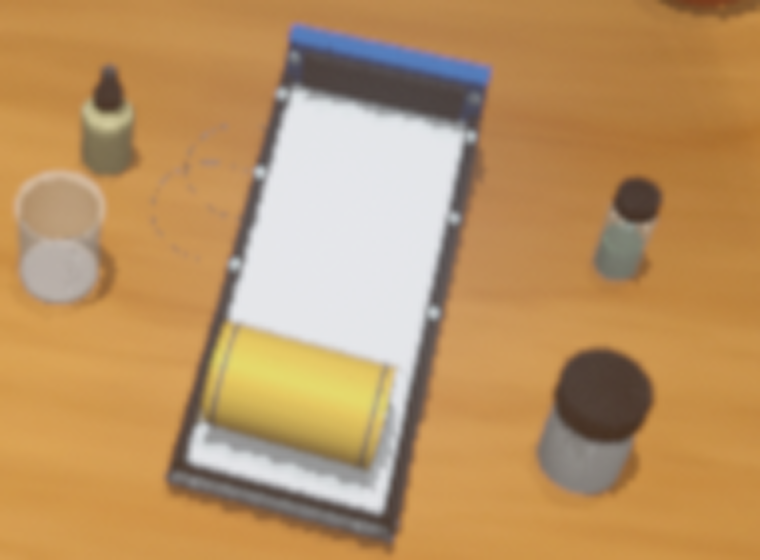

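The crops show the following. Top crop: lip inner corners at (186,492) and (348,517), toe line at (213,352) to (368,374), roller centre at about (283,443). Side crop: deck corners at the stop at (290,88) and (463,125), lip corners at (188,462) and (383,512), roller centre at about (298,395). The can, vial, oil bottle and beaker stand well clear, about 45 mm or more from the rails.

```bash
cat > h.py <<'E'
import numpy as np,pickle
from scipy.optimize import least_squares
OFF=dict(top=(270,155),side=(270,190))
def proj(s,p):
    e=s["extrinsics"];f=210/np.tan(np.radians(s["vertical_fov"]/2))
    c=e[:3,:3]@np.asarray(p,float)+e[:3,3];return np.array([s["cx"]+f*c[0]/c[2],s["cy"]+f*c[1]/c[2]])
def px(n,uv): return np.array(uv)/4.+OFF[n]-0.375
def onz(s,uv,z): return least_squares(lambda q:proj(s,[q[0],q[1],z])-uv,[400,-150]).x
def rw(v,p): c,s=np.cos(v[2]),np.sin(v[2]);return np.array([v[0]+c*p[0]-s*p[1],v[1]+s*p[0]+c*p[1],p[2]])
E
python3 - <<'E'
from h import *
S={n:pickle.load(open(f"pics/{n}.pkl","rb")) for n in OFF}
o=[("side",(290,88),(98.6,46,44.2)),("side",(463,125),(98.6,-46,44.2)),("side",(188,462),(-125,46,28)),("side",(383,512),(-125,-46,28)),
("top",(186,492),(-125,46,28)),("top",(348,517),(-125,-46,28)),("top",(213,352),(-45,46,24)),("top",(368,374),(-45,-46,24))]
f=lambda v:np.concatenate([proj(S[n],rw(v,p))-px(n,u) for n,u,p in o])
R=least_squares(f,[400,-200,0],loss="soft_l1");print(R.x,np.round(f(R.x),1).reshape(-1,2).tolist())
v=R.x
def toR(w):
    c,s=np.cos(v[2]),np.sin(v[2]);d=w-v[:2];return np.array([c*d[0]+s*d[1],-s*d[0]+c*d[1]])
for n,u in(("top",(283,443)),("side",(298,395))):
    w=onz(S[n],px(n,u),49);print("roller",n,w,toR(w))
a=onz(S["top"],px("top",(211,430)),49);b=onz(S["top"],px("top",(355,456)),49);print("ends",toR(a),toR(b),np.linalg.norm(a-b))
for n,u,z in(("oil",(80,133),74),("beaker",(55,282),30),("vial",(574,199),60),("can",(534,415),65)):
    w=onz(S["top"],px("top",u),z);print(n,w,toR(w))
E
```

```text
[ 504.0872413  -289.43502894  427.11846386] [[0.1, -0.1], [0.1, 0.2], [0.3, -1.0], [0.6, -0.9], [-0.1, 0.7], [0.2, 0.5], [-1.8, -0.1], [-0.1, 0.6]]
roller top [ 417.25424287 -277.89129565] [-87.59539883  -0.52297068]
roller side [ 414.84295847 -273.27918951] [-90.6187923    3.71317232]
ends [-86.40668296  39.4949958 ] [-88.78608237 -40.60717847] 80.13750597514368
oil [ 583.22587495 -164.17480368] [ 61.13667996 134.96426835]
beaker [ 503.78792223 -152.77823555] [-19.1138522  135.31381831]
vial [ 552.17102645 -434.86718522] [  67.6514861  -137.42575779]
can [ 434.75156676 -411.63513812] [ -51.84847371 -130.58345309]
```

```bash
cat >> h.py <<'E'
from scipy.spatial.transform import Rotation as Ro
V=(504.1,-289.4,-0.1384)
def T(rx,z): return rw(V,(rx,0,z))
def down(ang): # tool y at world angle ang
    y=np.array([np.cos(ang),np.sin(ang),0]);z=np.array([0,0,-1.]);return Ro.from_matrix(np.c_[np.cross(y,z),y,z]).as_rotvec()
E
python3 - <<'E'
from h import *
from plant import r
for n in OFF:
    s=pickle.load(open(f"pics/{n}.pkl","rb"));e=s["extrinsics"];print(n,"cam",-e[:3,:3].T@e[:3,3])
    for p in((333,-275,0),(250,-150,0),(250,-400,0),(250,-275,-400)):print(p,proj(s,p)*800/560)
    if n=="top":
        for u in((448,475),(633,475)):
            for z in(0,-200,-400,-700):print("box",u,z,onz(s,np.array(u)*.7,z))
ap=T(-160,110);print(ap)
for sg in(0,np.pi):
    b=np.radians(69.3)
    for nm,p,a in(("P1",(300*np.cos(b),300*np.sin(b),257),b+np.pi/2+sg),("P2",(300*np.cos(-.65),300*np.sin(-.65),257),-.65+np.pi/2+sg),("ap",ap,V[2]+np.pi/2+sg),("end",T(37,70),V[2]+np.pi/2+sg)):
        print(sg,nm,r.inverse_kinematics(list(p),list(down(a))))
E
```

```text
top cam [ 493.44137946 -127.40276291 1114.39686714]
(333, -275, 0) [479.77141674 429.9376865 ]
(250, -150, 0) [400.69655771 482.18809901]
(250, -400, 0) [557.56447762 482.98926789]
(250, -275, -400) [455.26305653 441.60166657]
box (448, 475) 0 [ 261.6622096  -224.92468629]
box (448, 475) -200 [ 220.06496957 -242.42687536]
box (448, 475) -400 [ 178.46772954 -259.92906444]
box (448, 475) -700 [ 116.07186949 -286.18234806]
box (633, 475) 0 [ 263.25143943 -521.46546038]
box (633, 475) -200 [ 221.93941733 -592.18760777]
box (633, 475) -400 [ 180.62739525 -662.9097551 ]
box (633, 475) -700 [ 118.65936207 -768.99297626]
side cam [ -94.41287855 -225.96673356  833.85766238]
(333, -275, 0) [484.98774935 487.34151182]
(250, -150, 0) [377.19632993 535.67105623]
(250, -400, 0) [586.05211729 566.51403888]
(250, -275, -400) [458.12856912 648.11753296]
[ 345.62992038 -267.32662542  110.        ]
0 P1 [ 0.81141421 -0.22112241  2.06118582  0.          1.30152925 -1.96889529]
0 P2 [-1.04809896 -0.22112241  2.06118582  0.          1.30152925 -1.96889529]
0 ap [-9.27751137e-01  3.14674192e-01  1.93332957e+00 -4.44089210e-16
  8.93588896e-01 -2.36014746e+00]
0 end [-6.88726948e-01  7.01875044e-01  1.40725440e+00 -4.44089210e-16
  1.03246321e+00 -2.12112328e+00]
3.141592653589793 P1 [ 8.11414211e-01 -2.21122410e-01  2.06118582e+00 -4.44089210e-16
  1.30152925e+00  1.17269737e+00]
3.141592653589793 P2 [-1.04809896e+00 -2.21122410e-01  2.06118582e+00 -4.44089210e-16
  1.30152925e+00  1.17269737e+00]
3.141592653589793 ap [-0.92775114  0.31467419  1.93332957  0.          0.8935889   0.78144519]
3.141592653589793 end [-0.68872695  0.70187504  1.4072544   0.          1.03246321  1.02046938]
```

```bash
python3 - <<'E'
from h import *
from plant import r,eyes
import cv2
b=np.radians(69.3);pi=np.pi
P=lambda a:([300*np.cos(a),300*np.sin(a),257],list(down(a+1.5*pi)))
r.move_pose(*P(b));print(r.read_time())
r.move_pose(*P(-.65));print(r.read_time())
r.move_pose(list(T(-165,110)),list(down(V[2]+1.5*pi)));print(r.read_time())
r.gripper_to(40);print(r.read_time(),r.read_gripper_width())
r.move_linear(list(T(-165,54)),rate=80);print(r.read_time())
r.move_linear(list(T(-132,54)),rate=40);print(r.read_time(),r.read_eef_pos(),r.read_contact_force())
s=eyes.snapshot("side");f=s["frame"][200:330,300:460];cv2.imwrite("pics/a.png",cv2.resize(f,None,fx=4,fy=4,interpolation=cv2.INTER_CUBIC))
E
```

```text
1.3583
3.45
4.2583
5.0917 39.984489038186055
5.9417
6.9167 [ 373.223292   -271.11175966   53.95624341] [ 0.26336684 -0.25233858 -1.18393668]
```

View pics/a.png

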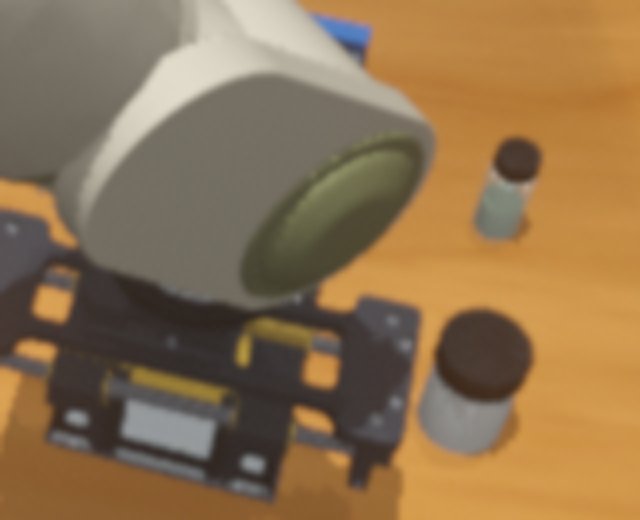

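The fingers sit low behind the roller, centred on the landing, with the can (480,380) and vial (508,190) clear. Next I'll push slowly along the landing and up part of the incline.

```bash
python3 - <<'E'
from h import *
from plant import r,eyes
import cv2
F=lambda:np.round(r.read_contact_force(),2)
print(F())
r.move_linear(list(T(-114,54)),rate=10);print(r.read_time(),F())
r.move_linear(list(T(-80.75,54)),rate=18);print(r.read_time(),F())
z=lambda x:54+(x+80.75)*np.tan(np.radians(8))
for x in(-20,):
    r.move_linear(list(T(x,z(x))),rate=18);print(r.read_time(),r.read_eef_pos(),F())
s=eyes.snapshot("top");f=s["frame"][155:295,270:430];cv2.imwrite("pics/b.png",cv2.resize(f,None,fx=4,fy=4,interpolation=cv2.INTER_CUBIC))
E
```

```text
[-0.49 -0.68  0.81]
8.9167 [-0.9  -0.94  1.08]
10.9167 [-3.31 -0.32  0.52]
14.475 [ 484.25027234 -286.64065809   62.54143193] [-2.69 -0.17  2.14]
```

View pics/b.png

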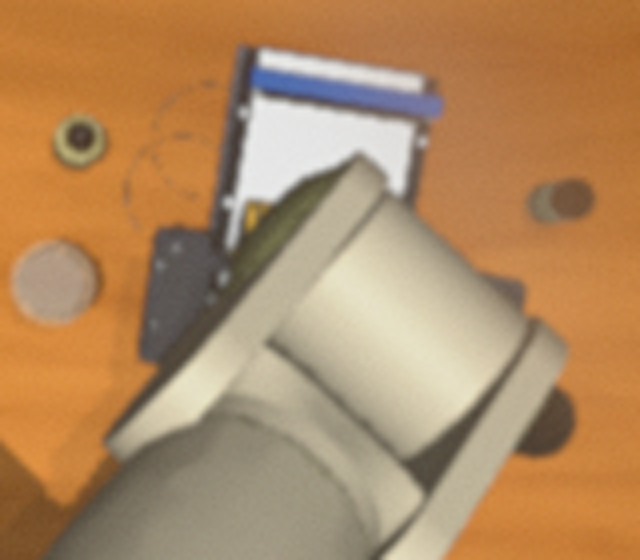

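The roller's left front corner shows at (255,210) just ahead of the gripper, on the deck, and the beaker and vial haven't moved. I'll carry on to the stop and finish with a force-limited press.

```bash
python3 - <<'E'
from h import *
from plant import r,eyes
import cv2
F=lambda:np.round(r.read_contact_force(),2)
z=lambda x:54+(x+80.75)*np.tan(np.radians(8))
G=lambda x,**k:r.move_linear(list(T(x,z(x))),**k)
G(26,rate=18);print(r.read_time(),F())
print(G(48,rate=8,stop_force=6),r.read_time(),r.read_eef_pos(),F())
r.hold(0.5);p=r.read_eef_pos();print(F(),"ramp x",(np.array(p[:2])-V[:2])@[np.cos(V[2]),np.sin(V[2])],p,r.read_time())
for n,(y,x) in dict(side=(170,290),top=(155,270)).items():
    f=eyes.snapshot(n)["frame"][y:y+140,x:x+160];cv2.imwrite(f"pics/c_{n}.png",cv2.resize(f,None,fx=4,fy=4,interpolation=cv2.INTER_CUBIC))
E
```

```text
17.2583 [-2.84  0.68  2.07]
True 18.5917 [ 537.62755337 -294.0001865    69.75853686] [-1.85 -0.04  0.79]
[-0.55 -0.06  0.35] ramp x 33.548759193055695 [ 537.36079552 -293.79264765   69.43638562] 19.0917
```

View pics/c_side.png

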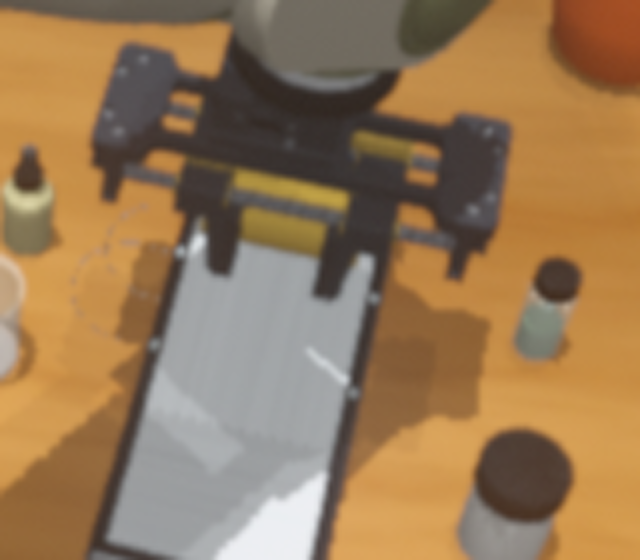

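View pics/c_top.png

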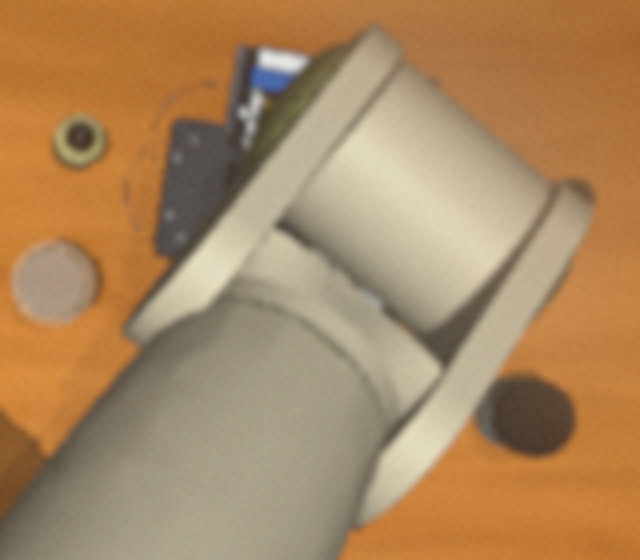

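Both fingers are behind the roller, which looks square, and the contact point is within 3 mm of the prediction. The press relaxed after the stop, so I'll add small steps until there's a firm, steady push.

```bash
python3 - <<'E'
from h import *
from plant import r
u=np.array([np.cos(V[2]),np.sin(V[2])])
z=lambda x:54+(x+80.75)*np.tan(np.radians(8))
f=lambda:np.mean([(r.hold(.02),np.array(r.read_contact_force())[:2]@u)[1] for _ in range(10)])
x=33.5
print(f())
while x<40:
    x+=0.4; r.move_linear(list(T(x,z(x))),rate=8); r.hold(.15); g=f()
    a=(np.array(r.read_eef_pos())[:2]-V[:2])@u
    print(round(x,1),round(a,2),round(g,2),round(r.read_time(),2),np.round(r.read_moment(),2))
    if g<-9: break
E
```

```text
-0.3462566752987943
33.9 33.89 -0.56 19.93 [ 0.1   0.2  -0.01]
34.3 34.13 -4.34 20.49 [ 0.19  0.83 -0.08]
34.7 34.21 -6.97 21.06 [ 0.2   1.15 -0.12]
35.1 34.26 -8.82 21.62 [ 0.21  1.4  -0.07]
35.5 34.35 -10.63 22.19 [ 0.27  1.75 -0.15]
```

```bash
python3 - <<'E'
from plant import r
r.hold(1);print(r.read_contact_force(),r.read_time());print(r.sign_off())
E
```

```text
[-10.86137706   1.56262633   5.67858843] 23.1917
the job is handed in; nothing more can be done
None
```

The roller was pushed up the ramp to the stop and the job handed in at about 23 s, with the fingers still pressing it there at about 10 N (steady for 1 s beforehand); the can, bottle, vial and beaker looked unmoved in the last pictures, and no verdict came back.

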